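# Free two twist-locked dipping baskets and hang them on the drip stand

## Robot

A 7-joint arm with a two-finger parallel gripper is mounted at the origin on a cart in front of the work surface, level with it; the furniture and walls round the work are solid. World frame = base frame: x ahead of the robot, y to its left, z up, the work surface at z = 0. Lengths are in m, angles in rad, forces in N, time in s.
With the tool pointing down it reaches from about 0.4 to 0.875 m from the base axis. Payload 6.5 kg.
Tool frame: the origin (TCP) lies at the very end of the fingers, on their centre line; the grasp point (between the pads) lies 19 mm behind it (robot.hold_point_z is the distance from the TCP to the grasp point, in m); z points along the fingers, y is the line along which they close (so a half turn about z gives the same grasp; the last joint's range is limited). The gripper opens to 85 mm and grips with 20 to 120 N. Pads are 22 mm wide; open, the fingers measure 114 mm over their backs; the gripper's body (76 mm by 85 mm) begins 54 mm behind the grasp point. The pads swing forward as they close: fully open they stand 13 mm farther back than shut.
Start: joints at [1.069, 0.536, -0.004, 1.538, 0.003, 1.067, -0.071], TCP at [0.274, -0.589, 0.231] pointing down, gripper open.
Joint ranges: [-2.7, 2.7], [-0.37, 2.16], [-1.27, 1.26], [0.24, 2.4], [-1.31, 4.45], [0.19, 1.91], [-2.76, 2.76]. Speed limits (rad/s): [2.39, 2.39, 3.14, 3.14, 3.14, 3.14, 3.14].

## Interface

Orientations are given as a rotation vector (axis times angle).
In Python, from station import robot gives the robot as it stands. Calls block until the motion is done:
- robot.goto(position, orientation): joint-space move of the TCP to a pose.
- robot.move_l(position, speed=0.15, rot=None, until_force=None): straight line of the TCP; rot=None keeps the orientation; speed is the mean speed in m/s. With until_force (N) it stops when the force on the tool has changed by that much, and returns True; else False.
- robot.set_joints(angles): joint-space move.
- robot.command_gripper(opening): finger opening in m; the grip force is fixed at half the most; returns when the fingers have stopped.
- robot.sleep(seconds).
- robot.ik(position, orientation): joint angles nearest the present ones, or None.
- robot.state(): the state.
- robot.capture(name): name is "side" or "top"; returns the picture (384x512x3 uint8, red, green, blue); there is no depth.
- robot.camera_params(name): a dict with "fx", "fy", "cx", "cy" (pixels), "R" (3x3) and "t" (3): a world point X has camera coordinates R X + t. Camera axes: x right, y down, z forward; pixel columns grow to the right and rows downward; lengths in m; the calibration is good to about 2 mm. A picture is of the moment at which its call begins. camera_params takes no time and is no camera call.
A pose or a line that the arm cannot do raises robot.PlanningError and nothing moves.
- robot.finish_job(): hands the job in; it is judged then, once.
The state is a dict: "time": time; "joints": joint angles; "qd": joint speeds; "joint_torque": joint torques, N m; "eef_pos": TCP position; "tool_rot": TCP orientation; "force": force on the tool from outside, world axes, zero at the start; "torque": the same for the moment, N m; "grip_width": finger opening in m; "finger_force": force on a finger pad.
Only numpy, scipy, OpenCV 4.12 (cv2) and the standard library are available. Lean on these libraries where they do the work, as an engineer would, in place of code of your own. Each camera call takes 0.05 s, during which the arm holds its last target. There are 200 camera calls.

## Task

Both steel dipping baskets are twist-locked in their white wash pots. Turn each one anticlockwise until its handle lines up with the notches in the pot's rim, lift it out and hang both by their handles on the bar of the drip stand, one between the post and the first collar and one between the two collars, hanging freely and not touching each other. Keep the baskets upright so that no cover glass falls out, and do not push over or shift the bottle, tip box, timer and forceps.

Things in the scene. Friction and masses are not known exactly. Their poses are not given: they have to be found in the camera images.
- pot_a: wash pot a, round, white plastic, stuck to the counter by its rubber foot; holds basket a. Origin: centre of its underside, z up. Outer diameter 97 mm (foot 110), height 74, inner floor 6 mm up. A lip round the mouth (underside 68 mm up, inner radius 35 mm) holds the basket's lugs down; it is open only at two notches, at the pot's own +x and -x sides.
- pot_b: wash pot b: the same as wash pot a; it holds basket b.
- pot_a_notch (a point): middle of the notch on pot a's +x side, on the rim, 42 mm from the pot's axis, 74 mm up; axes as the pot's. Seen from above it is open from 18 degrees clockwise to 16 degrees anticlockwise of this point; a stop under the lip halts a lug turned anticlockwise about 3 to 5 degrees past this point. The other notch is across the pot.
- pot_b_notch (a point): the same point of pot b.
- basket_a: steel wire basket of cover glasses, 110 to 220 g, standing in pot a, on the pot's axis. Origin: centre of its underside, z up. Cage 62 mm in diameter, 58 high, solid to touch. Two lugs, 10 mm wide, at its own +x and -x sides reach out to radius 40 mm, tops 58 mm up: at the start under the lip with 4 mm of play, 30 to 43 degrees clockwise (from above) of the notches.
- basket_b: the same as basket a, locked in wash pot b in the same way (its angle may differ).
- basket_a_grip (a point): grip point of basket a, on its axis 106 mm above its origin; axes as the basket's. The bail (strap 14 mm wide in y, 3 mm thick) stands in the basket's x-z plane: upright legs from 88 to 120 mm up, 45 mm apart over their outsides, 39 mm inside. Pinch both legs together from outside, along x. Freed, the basket must rise 75 mm to clear the pot.
- basket_b_grip (a point): the same point of basket b.
- basket_a_peak (a point): underside of the peak of basket a's bail, on its axis, 136 mm above its origin; axes as the basket's. From the legs (120 mm up) the bail slopes up to this peak. When the basket hangs on the bar this point is 9 mm above the bar's axis.
- basket_b_peak (a point): the same point of basket b.
- drip_stand: steel drip stand, fixed. Origin: centre of the underside of its tray (200 mm in x, 110 in y, rim 16 high). A post 14 mm thick at x = +85 mm carries a level bar, 14 mm in diameter, axis 175 mm up, running along the stand's x axis to a free end at x = -93 mm, on the robot's side. Black collars, 22 mm in diameter, 6 wide, sit on the bar at x = +2 and -80 mm.
- bar_end (a point): free end of the bar, on its axis; axes as the stand's. A bail can be threaded on only over this end; to pass the collars its peak must be 15 to 60 mm above the bar's axis. A basket in the outer place bars the way to the inner one.
- inner_place (a point): middle of the inner place, on the bar's axis, at x = +40 mm of the stand (between the post and the first collar); axes as the stand's: x along the bar towards the post, z up.
- outer_place (a point): middle of the outer place, on the bar's axis, at x = -39 mm of the stand (between the two collars); axes as the stand's.
- bottle: bystander: 100 ml bottle with a blue cap, 58 mm in diameter, 105 mm high, on the counter. Origin: centre of its underside.
- tip_box: bystander: orange pipette tip box with a clear lid, 88 x 125 x 70 mm (x, y, z), on the counter. Origin: centre of its underside.
- timer: bystander: white lab timer, 62 x 62 x 20 mm, on the counter. Origin: centre of its underside.
- forceps: bystander: steel forceps lying on the counter, 129 mm long (y), 14 mm wide, 10 mm high. Origin: centre of its underside.

How it is judged:
At the end, for the whole second after the job is handed in: One basket hangs in the inner and one in the outer place of the bar: bail peak 2 to 16 mm above the bar's axis, within 11 mm sideways, along the bar within 38 mm of the place's middle (18 mm towards the post), within 0.25 rad of upright, carried by the stand, at rest, not touching each other (angle between each of basket_a, basket_b's own z axis and vertical below 0.25 rad and linear speed of each of basket_a, basket_b below 0.04 m/s and angular speed of each of basket_a, basket_b below 0.5 rad/s and contact force between each of basket_a, basket_b and drip_stand above 0.3 N and contact force between basket_a and basket_b below 0.05 N and ((x of basket_a_peak in the frame of inner_place between -0.036 and 0.018 m and y of basket_a_peak in the frame of inner_place between -0.011 and 0.011 m and z of basket_a_peak in the frame of inner_place between 0.002 and 0.016 m and x of basket_b_peak in the frame of outer_place between -0.038 and 0.038 m and y of basket_b_peak in the frame of outer_place between -0.011 and 0.011 m and z of basket_b_peak in the frame of outer_place between 0.002 and 0.016 m) or (x of basket_b_peak in the frame of inner_place between -0.036 and 0.018 m and y of basket_b_peak in the frame of inner_place between -0.011 and 0.011 m and z of basket_b_peak in the frame of inner_place between 0.002 and 0.016 m and x of basket_a_peak in the frame of outer_place between -0.038 and 0.038 m and y of basket_a_peak in the frame of outer_place between -0.011 and 0.011 m and z of basket_a_peak in the frame of outer_place between 0.002 and 0.016 m))).
It fails at once if a basket tipped more than 0.6 rad from upright (angle between any of basket_a, basket_b's own z axis and vertical above 0.6 rad).
It fails at once if the bottle, tip box, timer or forceps shifted more than 25 mm (distance of any of bottle, tip_box, timer, forceps from where it was at the start of the episode above 0.025 m).
It fails at once if the bottle knocked over (angle between bottle's own z axis and vertical above 0.5 rad).
It also fails if it takes over 69 s, if anything falls off the work surface, if the arm or the gripper's body presses on something with over 40 N, if the wrist force passes 120 N, or if a joint passes its speed limit or range.

## Working session

There is one attempt and no reset: what is moved stays moved. The work goes in short steps, each a Python script; the robot and the scene stay as the last script left them, time stands still between calls to the robot, and variables do not carry over. Pictures are saved under pics/ and viewed, at most 10 in all, crops included, and the job is handed in when it is done.

```bash
mkdir -p pics; python3 - <<'E'
from station import robot
import cv2
for n in("top","side"):
    cv2.imwrite(f"pics/{n}0.png",robot.capture(n)[:,:,::-1])
    p=robot.camera_params(n);print(n,p)
print(robot.state()["tool_rot"],robot.hold_point_z)
E
```

```text
top {'fx': 361.241783600706, 'fy': 361.241783600706, 'cx': 253.48282340392183, 'cy': 190.7350839285611, 'R': array([[ 0.01764931, -0.99965709, -0.01934431],
       [-0.99659637, -0.01603051, -0.08086218],
       [ 0.08052435,  0.02070563, -0.99653756]]), 't': array([0.05720275, 0.5275105 , 1.29884451])}
side {'fx': 489.62260191089905, 'fy': 489.62260191089905, 'cx': 258.23442376141895, 'cy': 190.9562121124982, 'R': array([[ 0.95420193,  0.29855627,  0.0190483 ],
       [ 0.23538658, -0.70996076, -0.66373856],
       [-0.18463976,  0.63782433, -0.74772207]]), 't': array([-0.51900836, -0.02401458,  1.48234705])}
[-3.06575387e+00 -6.78851834e-01  7.59722705e-04] 0.0187
```

View pics/top0.png

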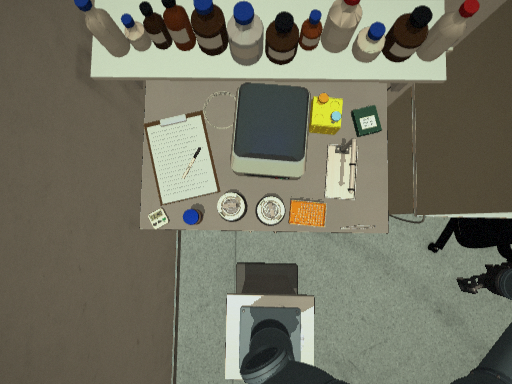

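View pics/side0.png

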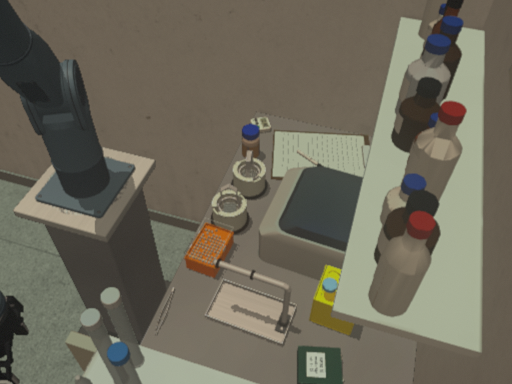

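The top view shows the pots at (231,206) and (270,210), the stand tray at (341,169), the bottle at (192,216), the tip box at (308,212), and the forceps at (358,227). Next I'll enlarge the pots and the stand.

```bash
python3 - <<'E'
import cv2,numpy as np
t=cv2.imread("pics/top0.png");s=cv2.imread("pics/side0.png")
r=lambda i,x,y,w,h,k:cv2.resize(i[y:y+h,x:x+w],None,fx=k,fy=k,interpolation=cv2.INTER_CUBIC)
a=r(t,208,186,85,45,9)  # 765x405
cv2.imwrite("pics/c1.png",a)
b=np.hstack([r(s,205,145,70,90,6),r(t,318,130,47,108,5)]) if 0 else r(s,205,150,70,85,7)
cv2.imwrite("pics/c2.png",b)
l=r(t,318,130,50,75,8);m=r(s,200,245,110,100,0.0001+4)
h=600;L=np.zeros((600,800,3),np.uint8);L[:600,:350]=cv2.resize(l,(400,600))[:,:350];L[:400,350:790]=m[:400,:440]
cv2.imwrite("pics/c3.png",L)
E
```

```text
(no output)
```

View pics/c1.png

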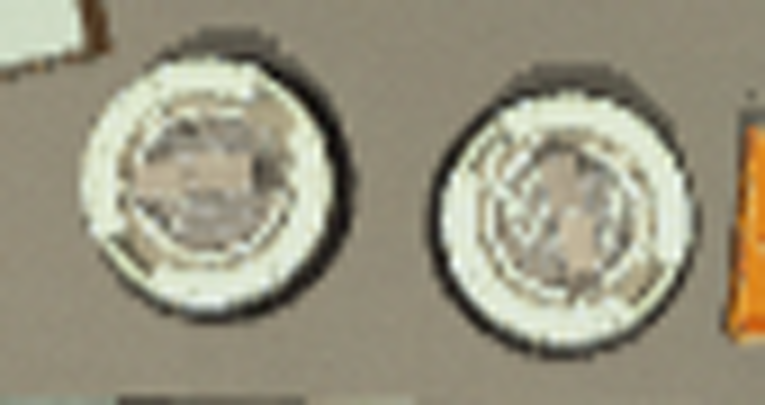

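View pics/c2.png

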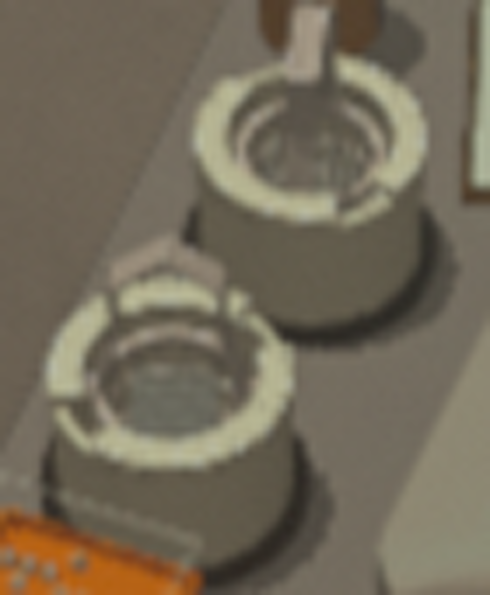

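View pics/c3.png

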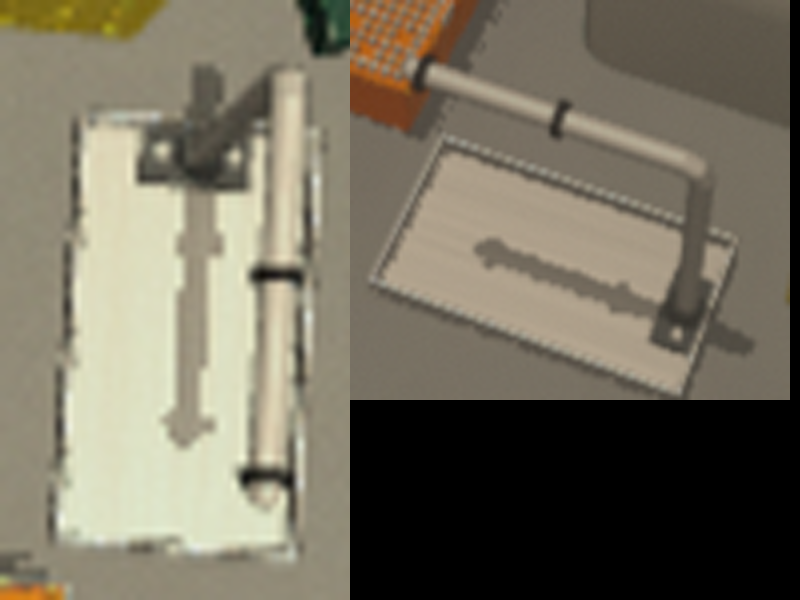

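The pot crops show the notches along about 45° (left pot) and −42° (right pot) in the image. The bails lie about 40° clockwise of them. The stand crops show both collars in both views. Next I'll cast rays.

```bash
cat > h.py <<'E'
import numpy as np
from station import robot
from scipy.spatial.transform import Rotation as Ro
def ray(n,u,v):
    p=robot.camera_params(n);R=np.array(p["R"]);t=np.array(p["t"])
    d=R.T@np.array([(u-p["cx"])/p["fx"],(v-p["cy"])/p["fy"],1]);return -R.T@t,d/np.linalg.norm(d)
def plane(n,u,v,z):
    c,d=ray(n,u,v);return c+d*(z-c[2])/d[2]
def tri(a,b):
    A=np.zeros((3,3));y=np.zeros(3)
    for n,(u,v) in(("top",a),("side",b)):
        c,d=ray(n,u,v);P=np.eye(3)-np.outer(d,d);A+=P;y+=P@c
    return np.linalg.solve(A,y)
def rot(yaw): # tool down, tool y along world direction yaw
    c,s=np.cos(yaw),np.sin(yaw)
    y=np.array([c,s,0]);z=np.array([0,0,-1.]);return Ro.from_matrix(np.c_[np.cross(y,z),y,z]).as_rotvec()
E
python3 - <<'E'
from h import *
np.set_printoptions(precision=4,suppress=True)
C=lambda X,Y,k,x,y:((X+.5)/k-.5+x,(Y+.5)/k-.5+y)
T=lambda X,Y:C(X,Y,9,208,186); S=lambda X,Y:C(X,Y,7,205,150)
deg=lambda a,b:np.degrees(np.arctan2(*(b-a)[1::-1]))%180
for nm,c,s,n1,n2,b1,b2 in(("L",(207,185),(311,138),(133,252),(275,110),(140,180),(250,171)),("R",(567,222),(171,372),(490,148),(640,285),(563,150),(580,265))):
    print(nm,plane("top",*T(*c),.074),plane("side",*S(*s),.074),tri(T(*c),S(*s)))
    print("notch",deg(*[plane("top",*T(*n),.074) for n in(n1,n2)]),"bail",deg(*[plane("top",*T(*n),.128) for n in(b1,b2)]),"bail ctr",sum(plane("top",*T(*n),.135) for n in(b1,b2))/2)
# side: notches and bail
for n in[(365,200),(72,405),(245,310)]: print("side notch",plane("side",*S(*n),.074))
print("side peak R",plane("side",*S(167,240),.145),"L",plane("side",*S(310,8),.145))
t=lambda X,Y:C(X,Y,8,318,130); s=lambda X,Y:C(X-350,Y,4,200,245)
co=tri(t(268,478),s(424,73));ci=tri(t(277,272),s(561,119))
pc=[plane("top",*t(*q),.175) for q in((268,478),(277,272),(289,75))]
print(co,ci,np.linalg.norm(co-ci),deg(co,ci),pc,deg(pc[0],pc[2]))
for q,Q in(((80,112),(450,140)),((58,545),(375,280)),((297,555),(685,393)),((318,130),(735,240))): print("tray",plane("top",*t(*q),.016), plane("side",*s(*Q),.016))
r=robot.state();print(r["tool_rot"],Ro.from_rotvec(r["tool_rot"]).as_matrix()[:,1])
E
```

```text
L [0.4669 0.1444 0.074 ] [0.4698 0.1419 0.074 ] [0.4679 0.145  0.0703]
notch 136.0961372396265 bail 95.63881278547537 bail ctr [0.4681 0.1438 0.135 ]
R [0.4549 0.0042 0.074 ] [0.4573 0.0031 0.074 ] [0.4558 0.0045 0.0719]
notch 48.4959773958021 bail 9.198895636175507 bail ctr [0.4587 0.0043 0.135 ]
side notch [0.5018 0.1153 0.074 ]
side notch [ 0.4265 -0.0248  0.074 ]
side notch [0.4744 0.0429 0.074 ]
side peak R [0.4558 0.0082 0.145 ] L [0.4678 0.1455 0.145 ]
[ 0.5242 -0.2505  0.1753] [ 0.607  -0.2548  0.1753] 0.08289415962872541 177.0161002162918 [array([ 0.5237, -0.2508,  0.175 ]), array([ 0.6074, -0.2547,  0.175 ]), array([ 0.6883, -0.2599,  0.175 ])] 176.8131268857895
tray [ 0.7063 -0.2046  0.016 ] [ 0.5153 -0.1967  0.016 ]
tray [ 0.5057 -0.1948  0.016 ] [ 0.5055 -0.3025  0.016 ]
tray [ 0.5029 -0.3033  0.016 ] [ 0.7032 -0.314   0.016 ]
tray [ 0.6994 -0.3139  0.016 ] [ 0.7063 -0.2092  0.016 ]
[-3.0658 -0.6789  0.0008] [ 0.4222 -0.9065 -0.0016]
```

```bash
cat >> h.py <<'E'
D=np.radians
P={"L":((.468,.1438),95.6,137.5),"R":((.4565,.0045),9.2,47.5)}
co=np.array([.524,-.2506]);u=np.array([np.cos(D(-3)),np.sin(D(-3))])
bar=lambda x:co+u*(x+.080)
fl=180.
def st(m):
    s=robot.state();print(m,round(s["time"],2),np.round(s["eef_pos"],4),"F",np.round(s["force"],1),"M",np.round(s["torque"],2),"w",round(s["grip_width"],4),"ff",np.round(s["finger_force"],1))
E
python3 - <<'E'
from h import *
print(robot.state()["time"])
for off in(0,180):
    for k,(c,b,n) in P.items():
        for y in(b,n):
            for z in (.092,.19): print(off,k,y,z,np.round(q,2) if (q:=robot.ik([*c,z],rot(D(y+off)))) is not None else None)
    for x in(-.16,-.04,.036): print(off,x,np.round(q,2) if (q:=robot.ik([*bar(x),.17],rot(D(87+off)))) is not None else None)
E
```

```text
0.1
0 L 95.6 0.092 [ 0.19  0.6  -0.73  2.02  0.6   0.74  0.75]
0 L 95.6 0.19 [ 0.49  0.6  -1.16  1.95  0.65  1.03  0.7 ]
0 L 137.5 0.092 [ 0.42  0.77 -1.08  2.01  0.88  0.92  1.26]
0 L 137.5 0.19 [ 0.44  0.55 -1.07  1.95  0.58  0.99  1.5 ]
0 R 9.2 0.092 [ 0.3   0.49 -0.49  2.11  0.39  0.63 -0.3 ]
0 R 9.2 0.19 [ 0.39  0.32 -0.59  2.04  0.24  0.84 -0.17]
0 R 47.5 0.092 [ 0.38  0.51 -0.59  2.11  0.47  0.65  0.3 ]
0 R 47.5 0.19 [ 0.47  0.34 -0.69  2.04  0.29  0.85  0.45]
0 -0.16 [ 0.94  0.46 -0.66  1.93  0.37  0.87  1.61]
0 -0.04 [ 0.79  0.64 -0.63  1.65  0.43  1.    1.53]
0 0.036 [ 0.71  0.75 -0.63  1.44  0.47  1.1   1.51]
180 L 95.6 0.092 [-0.09  0.51 -0.37  2.04  0.3   0.64 -2.13]
180 L 95.6 0.19 [ 0.08  0.38 -0.57  1.97  0.27  0.87 -2.1 ]
180 L 137.5 0.092 [ 0.08  0.56 -0.59  2.03  0.48  0.69 -1.56]
180 L 137.5 0.19 [ 0.19  0.41 -0.71  1.96  0.34  0.89 -1.44]
180 R 9.2 0.092 [-0.91  0.75  1.09  2.18 -0.96  0.83 -2.17]
180 R 9.2 0.19 [-0.98  0.46  1.11  2.11 -0.54  0.89 -2.53]
180 R 47.5 0.092 [-0.07  0.44 -0.04  2.13  0.03  0.57 -2.45]
180 R 47.5 0.19 [ 0.05  0.28 -0.19  2.06  0.07  0.81 -2.49]
180 -0.16 [ 0.44  0.38 -0.03  1.96  0.02  0.8  -1.22]
180 -0.04 [ 0.36  0.55 -0.01  1.68  0.01  0.91 -1.28]
180 0.036 [ 0.32  0.67  0.    1.47 -0.    1.   -1.31]
```

```bash
cat >> h.py <<'E'
def grasp(k,off):
    c,b,n=P[k]
    robot.goto([*c,.20],rot(D(b+off)));st("above")
    print(robot.move_l([*c,.092],.12,until_force=8));st("down")
    robot.command_gripper(0.);st("grip")
def twist(k,off,N=4):
    c,b,n=P[k]
    robot.move_l([*c,.0935],.02)
    for i in range(1,N+1):
        robot.goto([*c,.0935],rot(D(b+(n-b)*i/N+off)));st(f"tw{i}")
E
python3 - <<'E'
from h import *
import cv2
grasp("L",180)
cv2.imwrite("pics/side1.png",cv2.resize(robot.capture("side")[130:250,180:340,::-1],None,fx=4,fy=4))
twist("L",180)
E
```

```text
above 2.78 [0.4684 0.143  0.2   ] F [-0.5 -0.3  0.9] M [-0.04  0.06 -0.01] w 0.0853 ff 0.0
False
down 3.83 [0.4685 0.1441 0.0926] F [ 0.2 -0.3 -0. ] M [ 0.01 -0.03  0.05] w 0.0857 ff 0.0
grip 4.29 [0.4684 0.1442 0.0926] F [-0.4  0.4  5.7] M [ 0.02  0.2  -0.03] w 0.0443 ff 60.9
tw1 4.86 [0.4678 0.1436 0.0932] F [-1.3  0.2 -1.3] M [-0.01  0.04  0.02] w 0.0443 ff 61.1
tw2 5.13 [0.4679 0.1437 0.0934] F [ 0.4  0.6 -0.8] M [ 0.03 -0.05 -0.05] w 0.0442 ff 61.1
tw3 5.41 [0.4679 0.1438 0.0934] F [-0.2 -0.2 -1. ] M [ 0.01  0.01 -0.04] w 0.0442 ff 61.1
tw4 5.68 [0.4679 0.1438 0.0934] F [-0.3 -0.7 -1.2] M [-0.02 -0.02 -0.  ] w 0.0441 ff 61.1
```

View pics/side1.png

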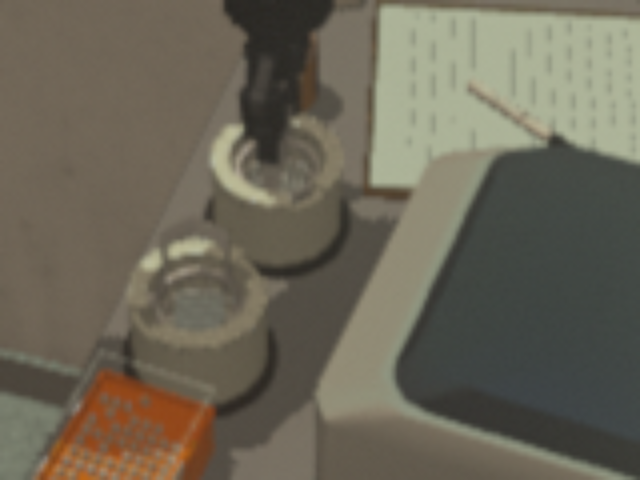

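The picture shows the fingers closed on pot L's bail at about (265,150), and the grip width matches the legs. The twist went through without resistance, so I'll lift under a force guard.

```bash
cat >> h.py <<'E'
def lift(k):
    c=P[k][0]
    if robot.move_l([*c,.105],.04,until_force=7): st("BLOCKED"); return False
    st("free?")
    if robot.move_l([*c,.27],.15,until_force=12): st("BLOCKED2"); return False
    st("lifted"); return True
E
python3 - <<'E'
from h import *
import cv2
ok=lift("L")
if ok:
    robot.goto([*bar(-.165),.27],rot(D(267)));st("bar")
    cv2.imwrite("pics/side2.png",cv2.resize(robot.capture("side")[150:330,160:320,::-1],None,fx=3,fy=3))
E
```

```text
free? 6.12 [0.4683 0.1438 0.1054] F [-0.3 -0.1 -0. ] M [ 0.    0.   -0.04] w 0.044 ff 61.1
lifted 7.38 [0.4674 0.1435 0.2691] F [ 0.7 -0.3 -2.1] M [ 0.01 -0.01 -0.03] w 0.0442 ff 61.1
bar 8.82 [ 0.4399 -0.2445  0.2701] F [-0.2  0.4 -0.8] M [ 0.07  0.01 -0.01] w 0.044 ff 61.3
```

```bash
ls pics
```

```text
c1.png
c2.png
c3.png
side0.png
side1.png
side2.png
top0.png
```

View pics/side2.png

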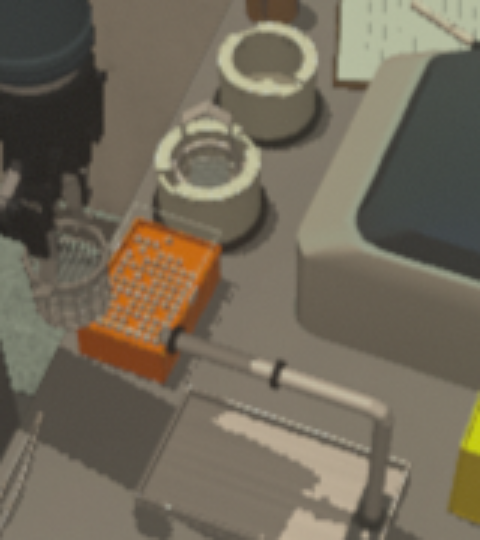

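```bash
cat >> h.py <<'E'
def hang(x,yaw):
    robot.move_l([*bar(-.165),.168],.15);st("low")
    if robot.move_l([*bar(x),.168],.12,until_force=8): st("BUMP");return False
    robot.sleep(.2);st("over")
    print(robot.move_l([*bar(x),.1325],.04,until_force=5));st("set")
    return True
E
python3 - <<'E'
from h import *
import cv2
print(hang(.036,267))
for n,(y,x) in(("side",(200,200)),("top",(110,280))):
    cv2.imwrite(f"pics/{n}3.png",cv2.resize(robot.capture(n)[y:y+140,x:x+130,::-1],None,fx=4,fy=4))
E
```

```text
low 9.71 [ 0.4399 -0.2461  0.1688] F [ 0.3 -0.4 -0.7] M [ 0.05 -0.02  0.02] w 0.0445 ff 61.2
over 11.73 [ 0.6396 -0.2569  0.1681] F [ 0.2 -0.1 -1.9] M [ 0.03 -0.02 -0.  ] w 0.0442 ff 61.2
True
set 12.52 [ 0.6394 -0.2569  0.1345] F [-1.8 -0.2  4.2] M [-0.03  0.14  0.01] w 0.0443 ff 61.8
True
```

View pics/side3.png

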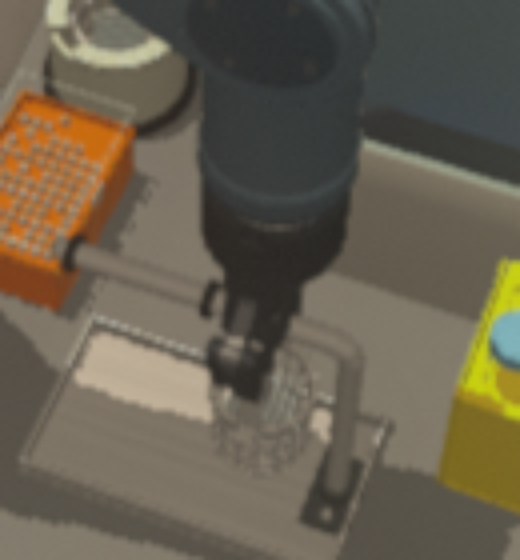

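In side2 the basket is held upright, well clear of the tip box. In side3 it hangs on the bar just past the inner collar at (213,298), and contact came at peak +9 mm. I'll release it and fetch the second one.

```bash
python3 - <<'E'
from h import *
import cv2
robot.command_gripper(.085);st("open")
print(robot.move_l([*bar(.036),.27],.12,until_force=10));st("up")
grasp("R",0);twist("R",0)
if lift("R"): robot.goto([*bar(-.165),.27],rot(D(87)));st("bar")
cv2.imwrite("pics/side4.png",cv2.resize(robot.capture("side")[150:350,160:320,::-1],None,fx=3,fy=3))
E
```

```text
open 13.1 [ 0.6385 -0.2565  0.1334] F [-0.9  0.1  0.8] M [-0.01 -0.04  0.04] w 0.0853 ff 0.0
False
up 14.38 [ 0.6393 -0.2566  0.2689] F [ 0.3 -0.4  0. ] M [0.05 0.02 0.01] w 0.0851 ff 0.0
above 15.62 [0.4575 0.0038 0.2002] F [ 1.  -0.2 -0. ] M [-0.01  0.    0.01] w 0.085 ff 0.0
False
down 16.68 [0.457  0.0046 0.0925] F [ 0.3  0.6 -0.5] M [-0.01 -0.03  0.04] w 0.0851 ff 0.0
grip 17.13 [0.4567 0.0044 0.0927] F [-2.3 -0.1  9.1] M [-0.12  0.43  0.05] w 0.0443 ff 60.3
tw1 17.65 [0.4563 0.0045 0.0933] F [-0.4 -0.2 -1.5] M [0.05 0.01 0.  ] w 0.0445 ff 61.2
tw2 17.92 [0.4563 0.0046 0.0933] F [-0.  -0.2 -1.5] M [-0.01 -0.01  0.02] w 0.0445 ff 61.2
tw3 18.18 [0.4564 0.0046 0.0934] F [ 0.  -0.6 -1.8] M [-0.05 -0.02  0.02] w 0.0446 ff 61.2
tw4 18.45 [0.4564 0.0046 0.0934] F [ 0.3  0.4 -1.5] M [ 0.04  0.01 -0.05] w 0.0447 ff 61.2
free? 18.89 [0.4567 0.0044 0.1053] F [-0.3  0.2 -2.7] M [ 0.01  0.03 -0.  ] w 0.0443 ff 61.2
lifted 20.14 [0.4559 0.0044 0.2692] F [-0.3 -0.2 -1.4] M [ 0.01  0.02 -0.  ] w 0.0445 ff 61.3
bar 21.2 [ 0.4394 -0.2448  0.2698] F [-0.6  0.6 -2. ] M [ 0.02 -0.01 -0.01] w 0.0444 ff 61.2
```

View pics/side4.png

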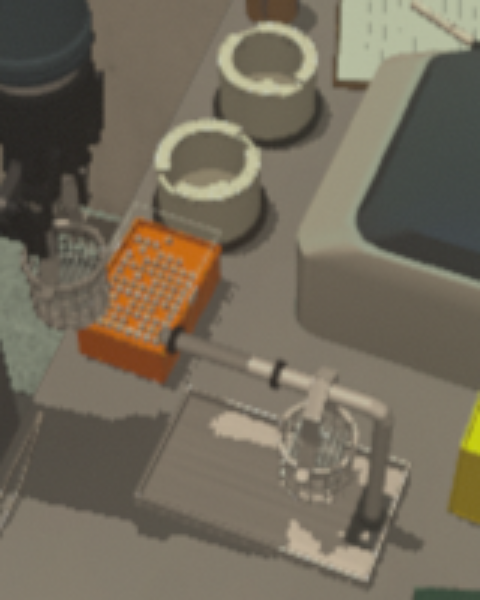

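The first basket hangs upright in the inner place (peak about (325,378)), both pots are empty, and the second basket is in the gripper. I'll hang it in the outer place.

```bash
python3 - <<'E'
from h import *
import cv2
if hang(-.042,87):
    robot.command_gripper(.085);st("open")
    print(robot.move_l([*bar(-.042),.27],.12,until_force=10))
    robot.goto([.45,.05,.30],rot(D(60)));robot.sleep(1.5);st("end")
cv2.imwrite("pics/side5.png",cv2.resize(robot.capture("side")[150:350,160:320,::-1],None,fx=3,fy=3))
E
```

```text
low 22.08 [ 0.4399 -0.246   0.1688] F [-0.5  0.2 -2.7] M [0.02 0.   0.02] w 0.0441 ff 61.3
over 23.46 [ 0.5615 -0.2529  0.168 ] F [-0.1  0.3 -1.7] M [-0.03  0.    0.05] w 0.0445 ff 61.3
True
set 24.23 [ 0.5618 -0.252   0.1351] F [1.8 0.9 3.2] M [ 0.08 -0.19 -0.06] w 0.0444 ff 61.7
open 24.71 [ 0.5606 -0.2525  0.1343] F [-0.4  1.   0.2] M [-0.03 -0.05  0.03] w 0.0851 ff 0.0
False
end 28.73 [0.45 0.05 0.3 ] F [-0.   0.3 -0.3] M [ 0.01 -0.05 -0.05] w 0.0851 ff 0.0
```

View pics/side5.png

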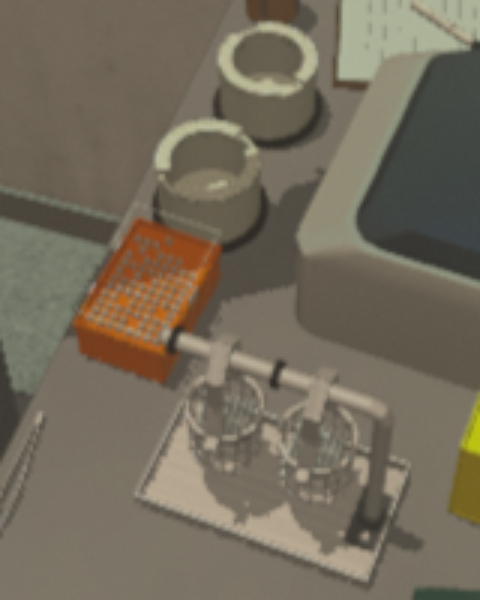

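Both baskets hang upright and separate, with peaks at about (222,350) and (325,378). The tip box and forceps have not moved. I'll let them settle and hand in.

```bash
python3 - <<'E'
from h import *
robot.sleep(5);print(robot.finish_job())
E
```

```text
the job is handed in; nothing more can be done
None
```

Both baskets are unlocked and hanging upright on the drip stand, one in the inner place and one in the outer, not touching in the last picture; I handed the job in at about 34 s, and no verdict came back.

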